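Clamp the tube rack on the shaker

ROBOT

A 6-joint arm with a two-finger parallel gripper is mounted at the origin on the work surface. World frame = base frame: x ahead of the robot, y to its left, z up, the work surface at z = 0. Lengths are in m, angles in rad, forces in N, time in s.
With the tool pointing down it reaches from about 0.35 to 0.85 m from the base axis. Payload 8.1 kg.
Tool frame: the origin (TCP) lies at the very end of the fingers, on their centre line; the grasp point (between the pads) lies robot.hold_point_z behind it (robot.hold_point_z is the distance from the TCP to the grasp point, in m); z points along the fingers, y is the direction in which the jaws open and shut (so a half turn about z gives the same grasp; the last joint's range is limited). The gripper opens to 93 mm and grips with 3 to 60 N. Pads are 15 mm wide; open, the fingers measure 128 mm over their backs; the gripper's body (75 mm by 188 mm) begins 65 mm behind the grasp point.
Start: joints at [1.105, 0.13, 1.488, -0, 1.523, -0.085], TCP at [0.223, 0.557, 0.219] pointing down, gripper open.
Joint ranges: [-2.96, 2.96], [-0.89, 2.26], [0.02, 2.5], [-1.34, 4.48], [0, 2.73], [-2.66, 2.66]. Speed limits (rad/s): [2.39, 2.39, 2.79, 3.14, 3.14, 3.14].

INTERFACE

Orientations are given as a rotation vector (axis times angle).
In Python, from plant import robot, cams gives the robot as it stands. The module is installed in compiled form; this text tells all that it offers.
- The arm moves only by the tool step_arm, never from a script. Its argument "deltas" is a list of rows, each an object with "offset": the shift along the tool's x, y, z in cm, a list of three; "roll": the turn about the tool's z in rad. In form: [{"offset": [x, y, z], "roll": roll}, ...]. A call has 1 to 12 rows; each row shifts and turns the commanded pose from where the row before left it, along the tool's axes as they then stand; what a row does not reach is not made up. A row lasts 1/8 s, in which the tool goes at most 62.5 mm and 10.7 degrees, less where a joint would pass 70% of its speed; a pose out of reach is approached as far as the arm can. A call with a gripper value outside its range is refused whole. "fingers" is the finger opening in cm, from 0 to 9.3, set as the call begins (left out, the last holds). The fingers move at their own pace and stop on an object; "grip_force" is the grip in N (left out, the last holds). Time passes only in rows, so rows that do not move let the fingers close. It gives the time, the measured TCP pose, the force and the opening at its end, in the units of the state.
- robot.read_state(): the state, without advancing time (a new reading comes with each control period).
- cams.read_camera(name): name is "scene" or "top" or "wrist"; returns a dict with "pixels" (420x560x3 uint8, red, green, blue), "fx", "fy", "cx", "cy" (pixels), "extrinsics" (4x4, takes a point from world to camera coordinates). Camera axes: x right, y down, z forward; pixel columns grow to the right and rows downward; lengths in m; the calibration is good to about 2 mm. A picture is of the moment at which its call begins. There is no depth.
- robot.close_job(): hands the job in, once; it reports no verdict.
Trained networks look in a picture, given as the dict that the camera call returned (one of the last four; its "shot" number tells which), for a name from the list of things; names that differ only in an ending like _2 or _b are one class to them, and where a whole thing is asked for, a point or a joint stands for the part that bears it (a point fixed in the world has none). Each returns a list of dicts, best first, with "score" (0 to 1); they miss things now and then, are a little off and sometimes report something else, mostly with a low value. They report only what shows in the picture. A call takes as long as a camera call. They do not tell look-alikes from the thing itself.
- cams.boxes_of(picture, thing): "xy" ([column, row] in pixels, amid what is visible of it).
- cams.silhouettes(picture, thing): "mask" (420x560 bool, what is visible of it) and "xy" ([column, row] in pixels, amid what is visible of it).
- cams.pinpoint(picture, thing): "xy" ([column, row] in pixels: a listed point, or the origin of a listed thing).
The state is a dict: "t": time; "q": joint angles; "dq": joint speeds; "joint_torque": joint torques, N m; "tool_pos": TCP position; "orientation": TCP orientation; "force": force on the tool from outside, world axes, zero at the start; "wrist_torque": the same for the moment, N m; "opening": finger opening in m.
Only numpy, scipy, OpenCV 4.12 (cv2) and the standard library are available. Lean on these libraries where they do the work, as an engineer would, in place of code of your own. Each camera call takes 0.05 s, during which the arm holds its last target. There are 200 camera calls.

TASK

The rack of small blood tubes stands ready on the shaker's platform: secure it for mixing. Push the steel clamp strap round over the rack until it is fully home, its slotted end around the stud, and then push the upright cam lever over and all the way down so that the strap is locked. This is all pushing: nothing is to be picked up, and the rack and the other things on the bench stay where they are.

Things in the scene. Friction and masses are not known exactly. Their poses are not given: they have to be found in the camera images.
- strap (a joint): Swing of the clamp strap on its post, rad: 0 = fully home across the rack, stud at the bottom of the slot (hard stop). Grows as it opens, clockwise from above, up to 1.70. It starts open and stays where it is left; turning it takes about 0.1 N m. Home, it points along -y of the shaker; at 1.57 along -x, out over the front.
- strap_slot (a point): Centre of the slot near the strap's free end, in the plane of its flat top, 165 mm from the pivot. The strap is a level flat steel bar, 28 mm wide and 4 mm thick (36 mm wide over the last 44 mm), ending 188 mm from the pivot. A rubber pad under it reaches 13 mm below the flat top and passes 3 mm over the tube caps. Axes turn with the strap: -y runs from the pivot to the free end, z up.
- pivot (a point): Centre of the strap's pivot, on the post at the +y side of the shaker, in the plane of the strap's flat top (142 mm above the table). Axes as the shaker. The steel nut above it has radius 9 mm and ends 9 mm above this point.
- strap_edge (a point): Point on the outer face of the strap's upturned edge, 85 mm from the pivot along the strap, 14 mm beside its centre line, 6 mm above its flat top. The edge is an upright steel flange 14 mm high above the flat top, from 25 to 140 mm from the pivot: push this face to close the strap. Axes turn with the strap: +x is the closing push, -y runs to the slotted end, z up.
- lever (a joint): The cam lever, rad: 0 = upright (free), 1.52 = all the way over and nearly level (locked, hard stop). It tips outward, away from the strap, towards -y of the shaker. It stays where it is left; pushing it over takes about 0.15 to 0.2 N m, 3 N at the grip.
- cam_pin (a point): Centre of the lever's horizontal pin (along x of the shaker), on top of the locking stud at the -y side of the shaker, 156 mm above the table and 165 mm from the strap's pivot. Axes as the shaker.
- lever_grip (a point): Middle of the lever's black plastic grip, 60 mm from the pin along the lever. The grip is 18 mm wide along x, 10 mm thick (push on its +y face, 5 mm from this point) and 38 mm long; the lever ends 80 mm from the pin. Axes turn with the lever: z runs along the lever away from the pin, +y is the face to push on.
- stud (a point): The upright locking stud of 8 mm diameter, at the height of the strap's flat top. Axes as the shaker.
- shaker: White low laboratory shaker, 250 x 240 mm, with a 45 mm deep control strip in front (-x side, knobs up to 59 mm high), fixed. Origin under the middle of its platform, on the table; z up. Platform 225 x 225 mm, 73 mm above the table. Strap post at x 0, y +80 mm, stud with cam lever at x 0, y -85 mm.
- rack: White rack of 6 x 4 small blood tubes with violet caps, 110 x 76 mm, 34 mm high, 50 mm over the caps (126 mm above the table); loose on the platform between low rails, 12 mm high. Origin at the centre of its underside.
- dropper: Amber dropper bottle, 32 mm diameter, 80 mm high, loose on the table near the shaker. Origin at the underside.
- cup: Clear specimen cup with white lid, 48 mm diameter, 60 mm high, loose on the table near the shaker. Origin at the underside.
- timer: White digital timer lying on the table, 50 x 66 x 20 mm, loose. Origin at the underside.
- slide_box: Blue box for microscope slides, 87 x 60 x 34 mm, loose. Origin at the underside.
- minirack: Small white rack with four capped tubes, 42 x 42 mm, 50 mm high, loose. Origin at the underside.
- tip_box: Grey pipette tip box with clear lid, 82 x 120 x 66 mm, loose. Origin at the underside.
Things that resemble listed ones, but are neither listed nor needed, are in the scene too. What is shaped like the rack but orange or pink is not meant.

How it is judged:
On the way, in this order (a step that is already met when the one before it is completed fails the run):
1. the strap is swung fully home over the rack while the cam lever is still up (value of joint strap below 0.06 rad and value of joint lever below 0.6 rad), for 0.2 s.
2. the cam lever is pushed all the way down with the strap home (value of joint lever above 1.4 rad and value of joint strap below 0.06 rad), for 0.2 s.
At the end, for the whole second after the job is handed in: the strap is within 0.06 rad of its stop across the rack, the cam lever is down past 1.40 rad, and the rack is at rest within 15 mm of where it stood (all of step 2 and distance of rack from where it was at the start of the episode below 0.015 m and linear speed of rack below 0.02 m/s); the robot touches nothing.
It fails at once if the rack is lifted, or shoved more than 20 mm (distance of rack from where it was at the start of the episode above 0.02 m or height (world z) of rack above 0.088 m).
It fails at once if another thing on the bench is lifted, knocked over or shoved more than 25 mm (distance of any of dropper, cup, timer, slide_box, minirack, tip_box from where it was at the start of the episode above 0.025 m or angle between any of dropper, cup, minirack's own z axis and vertical above 0.5 rad).
It also fails if it takes over 51 s, if anything falls off the work surface, if the arm or the gripper's body presses on something with over 40 N, if the wrist force passes 120 N, or if a joint passes its speed limit or range.

## Working session

There is one attempt and no reset: what is moved stays moved. The work goes in short steps, Python scripts to look and compute and a tool call to move; the robot and the scene stay as the last step left them, time stands still between calls to the robot, and variables do not carry over. Pictures are saved under pics/ and viewed, about 8 in all and at most 12, crops included, and the job is handed in when it is done.

Besides the shell and the picture viewer there is one more tool, called after "Request:" as a command line: name --argument value ..., lists and objects as JSON in quotes. step_arm: Moves the arm, as the interface text tells. Its arguments: {"type":"object","properties":{"deltas":{"type":"array"},"fingers":{"type":"number"},"grip_force":{"type":"number"}},"required":["deltas"]}

```bash
mkdir -p pics
cat > h.py <<'E'
import numpy as np, cv2
from plant import robot, cams
def tri(obs):
    A=[];b=[]
    for p,xy in obs:
        E=np.array(p["extrinsics"]);K=np.array([[p["fx"],0,p["cx"]],[0,p["fy"],p["cy"]],[0,0,1]]);P=K@E[:3]
        for i in (0,1):
            r=xy[i]*P[2]-P[i];A.append(r[:3]);b.append(-r[3])
    return np.linalg.lstsq(np.array(A),np.array(b),rcond=None)[0]
def onz(p,xy,z):
    E=np.array(p["extrinsics"]);R=E[:3,:3];c=-R.T@E[:3,3]
    d=R.T@np.array([(xy[0]-p["cx"])/p["fx"],(xy[1]-p["cy"])/p["fy"],1]);return c+d*(z-c[2])/d[2]
def proj(p,X):
    E=np.array(p["extrinsics"]);c=E[:3,:3]@X+E[:3,3];return np.array([p["fx"]*c[0]/c[2]+p["cx"],p["fy"]*c[1]/c[2]+p["cy"]])
def save(p,n): cv2.imwrite("pics/"+n+".png",np.ascontiguousarray(p["pixels"][:,:,::-1]))
E
python3 - <<'E'
from h import *
s=cams.read_camera("scene");t=cams.read_camera("top")
save(s,"s0");save(t,"t0")
Z=dict(pivot=.142,strap_slot=.142,strap_edge=.148,cam_pin=.156,lever_grip=.216,stud=.142,shaker=0,rack=.076)
for n,z in Z.items():
    a=cams.pinpoint(s,n)[:2];b=cams.pinpoint(t,n)[:2]
    for q in a: print(n,"s",q["score"],np.round(q["xy"]),np.round(onz(s,q["xy"],z),3))
    for q in b: print(n,"t",q["score"],np.round(q["xy"]),np.round(onz(t,q["xy"],z),3))
    if a and b: print("   tri",np.round(tri([(s,a[0]["xy"]),(t,b[0]["xy"])]),3))
for n in "dropper cup timer slide_box minirack tip_box".split():
    print(n,[(round(q["score"],2),np.round(onz(t,q["xy"],0),3)) for q in cams.pinpoint(t,n)[:2]])
print(robot.read_state(),robot.hold_point_z)
E
```

```text
pivot s 0.75 [289. 222.] [ 0.588 -0.014  0.142]
pivot t 0.97 [270. 179.] [ 0.585 -0.005  0.142]
   tri [ 0.585 -0.007  0.137]
strap_slot s 0.59 [231. 193.] [ 0.421 -0.061  0.142]
strap_slot t 0.56 [301. 250.] [ 0.441 -0.069  0.142]
   tri [ 0.439 -0.069  0.158]
strap_edge s 0.59 [262. 202.] [ 0.501 -0.026  0.148]
strap_edge t 0.68 [282. 218.] [ 0.503 -0.03   0.148]
   tri [ 0.503 -0.029  0.151]
cam_pin s 0.58 [222. 242.] [ 0.563 -0.17   0.156]
cam_pin t 0.95 [354. 192.] [ 0.558 -0.174  0.156]
   tri [ 0.559 -0.173  0.154]
lever_grip s 0.79 [212. 220.] [ 0.551 -0.18   0.216]
lever_grip s 0.57 [260. 275.] [ 0.724 -0.183  0.216]
lever_grip t 0.48 [362. 184.] [ 0.56  -0.179  0.216]
   tri [ 0.558 -0.18   0.221]
stud s 0.61 [221. 245.] [ 0.556 -0.171  0.142]
stud t 0.83 [352. 190.] [ 0.566 -0.173  0.142]
   tri [ 0.564 -0.172  0.15 ]
shaker s 0.62 [211. 222.] [ 0.338 -0.09   0.   ]
rack s 0.92 [255. 252.] [ 0.564 -0.092  0.076]
rack s 0.89 [289. 186.] [0.419 0.117 0.076]
rack t 0.88 [184. 301.] [0.339 0.168 0.076]
rack t 0.81 [414. 151.] [ 0.671 -0.324  0.076]
   tri [ 0.317  0.165 -0.271
[... 374 characters left out ...]
y([ 0.35 , -0.145,  0.   ]))]
tip_box []
{'t': 1.2, 'q': array([ 1.10461734e+00,  1.30404407e-01,  1.48819525e+00,  5.04891953e-06,
        1.52299644e+00, -8.54110294e-02]), 'dq': array([-0.00050284,  0.00069966, -0.00092218,  0.00060872, -0.00036932,
        0.00136151]), 'joint_torque': array([ 1.00840200e-03, -5.59764576e+01, -4.92070735e+01,  7.70647614e-02,
        2.22575676e-02,  3.62093169e-05]), 'tool_pos': array([0.22296717, 0.55704106, 0.2186352 ]), 'orientation': array([-5.94501546e-01, -3.08482349e+00,  3.04140342e-06]), 'force': array([ 0.31714491, -0.08041766,  0.13608807]), 'wrist_torque': array([ 0.01994577,  0.00140002, -0.00999395]), 'opening': 0.09278535384699539} 0.0188
```

```bash
cd pics; python3 -c "
import cv2,numpy as np
cv2.imwrite('both0.png',cv2.resize(np.vstack([cv2.imread('s0.png'),cv2.imread('t0.png')]),(400*560//420*1,800)) if 0 else np.hstack([cv2.imread('s0.png')]))"
```

```text
(no output)
```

View pics/s0.png

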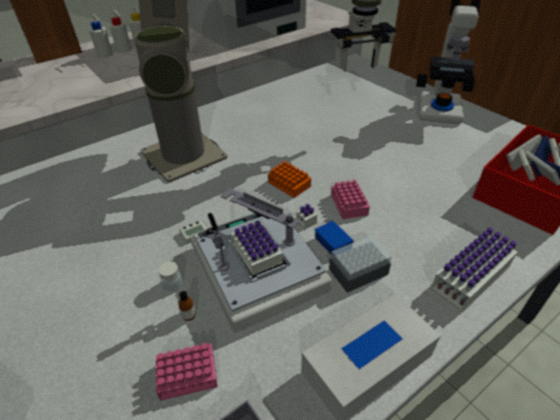

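View pics/t0.png

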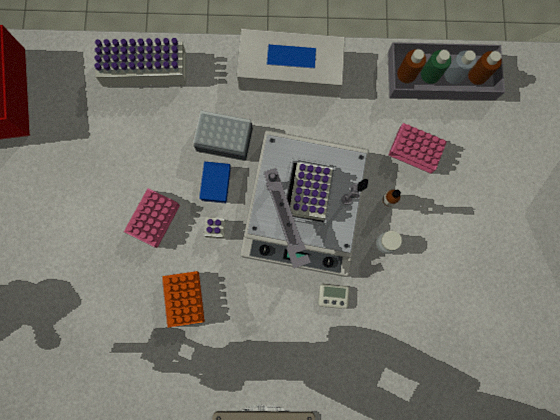

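The pictures show the shaker's pivot at top pixel (270,179), the strap pointing to the front at (301,250), and the lever upright at (354,192). The strap is open by about 1.0 rad. I'll move to a spot beside the flange, rotate there, and take a close look.

Request:
step_arm --deltas '[{"offset": [-4.08,-3.76,0],"roll": 0},{"offset": [-4.08,-3.76,0],"roll": 0},{"offset": [-4.08,-3.76,0],"roll": 0},{"offset": [-4.08,-3.76,0],"roll": 0},{"offset": [-4.08,-3.76,0],"roll": 0},{"offset": [-4.08,-3.76,0],"roll": 0},{"offset": [-4.08,-3.76,0],"roll": 0},{"offset": [-4.08,-3.76,0],"roll": 0},{"offset": [-4.08,-3.76,0],"roll": 0},{"offset": [-4.08,-3.76,0],"roll": 0},{"offset": [-4.08,-3.76,0],"roll": 0},{"offset": [0,0,0],"roll": 0}]' --fingers 0

```text
t: 2.7
tool_pos: [0.4868, 0.0029, 0.2186]
orientation: [0.602, 3.083, -0.001]
force: [-0.4, 0.3, -0.5]
opening: 0.0007
```

Request:
step_arm --deltas '[{"offset": [0,0,0],"roll": 0.18},{"offset": [0,0,0],"roll": 0.18},{"offset": [0,0,0],"roll": 0.18},{"offset": [0,0,0],"roll": 0.18},{"offset": [0,0,0],"roll": 0.18},{"offset": [0,0,0],"roll": 0.18},{"offset": [0,0,0],"roll": 0.18},{"offset": [0,0,0],"roll": 0.18},{"offset": [0,0,0],"roll": 0.18},{"offset": [0,0,0],"roll": 0.18},{"offset": [0,0,0],"roll": 0.18},{"offset": [0,0,0],"roll": 0.18}]'

```text
t: 4.2
tool_pos: [0.4856, 0.0073, 0.2187]
orientation: [-3.003, -0.922, -0.0]
force: [0.2, 0.3, -0.5]
opening: 0.0002
```

Request:
step_arm --deltas '[{"offset": [0,0,0],"roll": 0.1},{"offset": [0,0,0],"roll": 0.09},{"offset": [0,0,0],"roll": 0}]'

```text
t: 4.58
tool_pos: [0.4857, 0.0071, 0.2187]
orientation: [-3.075, -0.643, -0.0]
force: [0.5, -0.3, -0.8]
opening: 0.0001
```

Run:
```python
from h import *
w=cams.read_camera("wrist");s=cams.read_camera("scene");t=cams.read_camera("top")
save(w,"w1")
from scipy.spatial.transform import Rotation as R
st=robot.read_state();print(st["t"],st["tool_pos"],R.from_rotvec(st["orientation"]).as_matrix().round(3),st["q"].round(2),st["opening"])
Z=dict(pivot=.142,strap_slot=.142,strap_edge=.148,cam_pin=.156,lever_grip=.216,stud=.142)
for n,z in Z.items():
    o=[]
    for k,p in (("w",w),("s",s),("t",t)):
        a=cams.pinpoint(p,n)[:1]
        for q in a: print(n,k,round(q["score"],2),np.round(q["xy"]),np.round(onz(p,q["xy"],z),3)); o.append((p,q["xy"]))
    if len(o)>1: print("   tri",np.round(tri(o),3))
```

```text
4.725 [0.48581029 0.00668952 0.21868929] [[ 0.916  0.401  0.   ]
 [ 0.401 -0.916  0.   ]
 [ 0.    -0.    -1.   ]] [-0.09 -0.18  1.8   0.    1.53  1.07] 0.00029111896284422724
pivot w 0.94 [363. 100.] [ 0.587 -0.013  0.142]
pivot s 0.63 [290. 224.] [ 0.595 -0.016  0.142]
   tri [ 0.589 -0.013  0.136]
strap_slot w 0.63 [332. 313.] [ 0.436 -0.065  0.142]
strap_slot s 0.39 [221. 244.] [ 0.554 -0.169  0.142]
strap_slot t 0.53 [300. 251.] [ 0.439 -0.067  0.142]
   tri [ 0.436 -0.094  0.038]
strap_edge w 0.7 [323. 222.] [ 0.503 -0.024  0.148]
strap_edge s 0.63 [262. 202.] [ 0.501 -0.026  0.148]
strap_edge t 0.8 [279. 219.] [ 0.501 -0.024  0.148]
   tri [ 0.501 -0.024  0.147]
cam_pin w 0.94 [556. 238.] [ 0.559 -0.174  0.156]
cam_pin s 0.93 [222. 241.] [ 0.559 -0.168  0.156]
cam_pin t 0.94 [353. 191.] [ 0.559 -0.172  0.156]
   tri [ 0.559 -0.171  0.158]
lever_grip w 0.75 [557. 239.] [ 0.56  -0.119  0.216]
lever_grip s 0.68 [208. 219.] [ 0.542 -0.183  0.216]
lever_grip t 0.67 [360. 183.] [ 0.563 -0.177  0.216]
   tri [ 0.554 -0.172  0.198]
stud w 0.74 [540. 229.] [ 0.56  -0.172  0.142]
stud s 0.63 [334. 244.] [0.698 0.021 0.142]
stud t 0.81 [352. 192.] [ 0.56  -0.173  0.142]
   tri [ 0.607 -0.107  0.184]
```

View pics/w1.png

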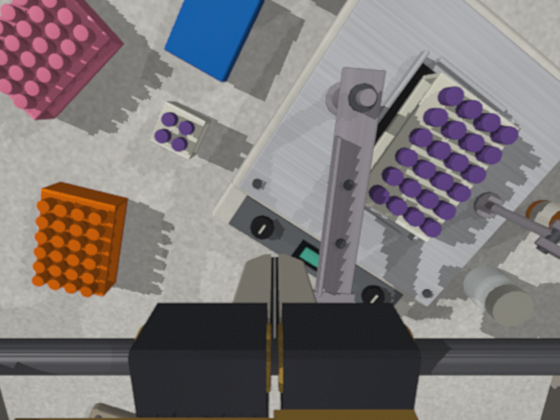

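Request:
step_arm --deltas '[{"offset": [0,0,3.5],"roll": 0.055},{"offset": [0,0,3.6],"roll": 0},{"offset": [0,0,0],"roll": 0},{"offset": [0,0.9,0],"roll": 0},{"offset": [0,0.7,0],"roll": 0},{"offset": [0,0,0],"roll": 0}]'

```text
t: 6.38
tool_pos: [0.4926, -0.0096, 0.1491]
orientation: [3.091, 0.554, 0.003]
force: [-0.5, 0.2, 0.6]
opening: 0.0001
```

Request:
step_arm --deltas '[{"offset": [-0.24,0.784,0],"roll": -0.0867},{"offset": [-0.24,0.784,0],"roll": -0.0867},{"offset": [-0.24,0.784,0],"roll": -0.0867},{"offset": [0,0,0],"roll": 0}]'

```text
t: 6.88
tool_pos: [0.4954, -0.0334, 0.1482]
orientation: [2.994, 0.95, 0.001]
force: [-0.4, 0.5, -0.6]
opening: 0.0003
```

Run:
```python
from h import *
t=cams.read_camera("top");w=cams.read_camera("wrist")
save(w,"w2")
for n,z in dict(strap_slot=.142,strap_edge=.148).items():
  for k,p in (("w",w),("t",t)):
    for q in cams.pinpoint(p,n)[:1]:
        X=onz(p,q["xy"],z);print(n,k,round(q["score"],2),np.round(X,3),np.degrees(np.arctan2(X[1]+.010,X[0]-.587)))
```

```text
strap_slot t 0.94 [ 0.451 -0.094  0.142] -148.158310730441
strap_edge w 0.94 [ 0.509 -0.044  0.148] -156.69060947263677
strap_edge t 0.79 [ 0.505 -0.04   0.148] -159.86850994474096
```

View pics/w2.png

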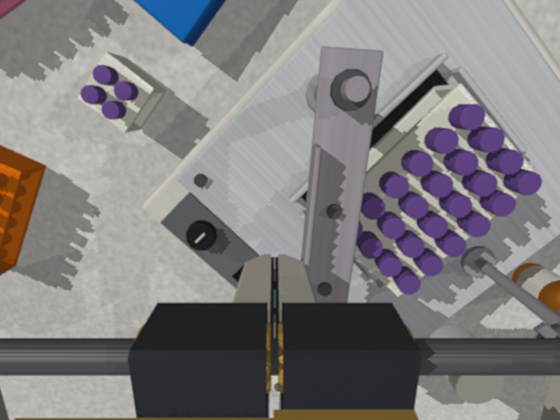

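Request:
step_arm --deltas '[{"offset": [-0.24,0.784,0],"roll": -0.0867},{"offset": [-0.24,0.784,0],"roll": -0.0867},{"offset": [-0.24,0.784,0],"roll": -0.0867},{"offset": [-0.24,0.784,0],"roll": -0.0867},{"offset": [-0.24,0.784,0],"roll": -0.0867},{"offset": [-0.24,0.784,0],"roll": -0.0867},{"offset": [-0.24,0.784,0],"roll": -0.0867},{"offset": [-0.24,0.784,0],"roll": -0.0867},{"offset": [0,0,0],"roll": 0}]'

```text
t: 8.3
tool_pos: [0.5327, -0.0853, 0.1476]
orientation: [-2.493, -1.912, 0.0]
force: [-0.4, -0.2, 1.0]
opening: 0.0009
```

Run:
```python
from h import *
t=cams.read_camera("top");w=cams.read_camera("wrist")
save(w,"w3")
for n,z in dict(strap_slot=.142,strap_edge=.148,cam_pin=.156).items():
  for k,p in (("w",w),("t",t)):
    for q in cams.pinpoint(p,n)[:1]:
        X=onz(p,q["xy"],z);print(n,k,round(q["score"],2),np.round(X,3),np.degrees(np.arctan2(X[1]+.010,X[0]-.587)))
```

```text
strap_edge w 0.93 [ 0.548 -0.088  0.148] -116.4692350615544
cam_pin t 0.56 [ 0.558 -0.172  0.156] -100.06727553936362
```

View pics/w3.png

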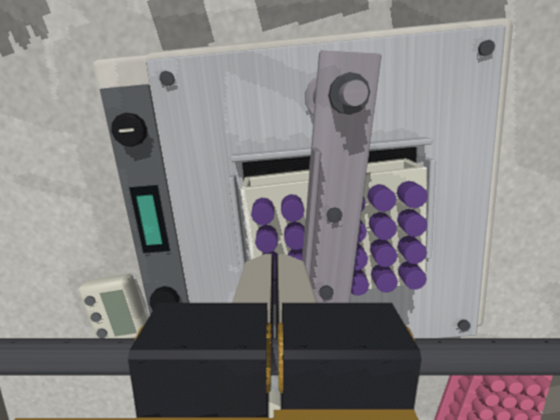

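Request:
step_arm --deltas '[{"offset": [-0.14,0.45,0],"roll": -0.05},{"offset": [-0.14,0.45,0],"roll": -0.05},{"offset": [0,0.2,0],"roll": 0},{"offset": [0,0,0],"roll": 0}]'

```text
t: 9.2
tool_pos: [0.5426, -0.0904, 0.1477]
orientation: [2.394, 2.034, -0.0]
force: [-0.7, 0.3, 1.0]
opening: 0.0001
```

Request:
step_arm --deltas '[{"offset": [0,0.15,0],"roll": 0},{"offset": [0,0,0],"roll": 0}]'

```text
t: 9.45
tool_pos: [0.5441, -0.0906, 0.1477]
orientation: [2.393, 2.035, -0.0]
force: [-0.9, -0.8, 0.8]
opening: 0.0004
```

Request:
step_arm --deltas '[{"offset": [0,0.15,0],"roll": 0},{"offset": [0,0,0],"roll": 0}]'

```text
t: 9.7
tool_pos: [0.5451, -0.0909, 0.1476]
orientation: [-2.393, -2.035, 0.001]
force: [-3.7, 0.4, 1.8]
opening: 0.0004
```

Contact force is starting to rise; a little more.

Request:
step_arm --deltas '[{"offset": [0,0.1,0],"roll": 0},{"offset": [0,0,0],"roll": 0}]'

```text
t: 9.95
tool_pos: [0.5453, -0.0909, 0.1474]
orientation: [-2.392, -2.034, 0.003]
force: [-9.8, 0.1, 5.0]
opening: 0.0003
```

Request:
step_arm --deltas '[{"offset": [0,0.1,0],"roll": 0},{"offset": [0,0,0],"roll": 0},{"offset": [0,0,0],"roll": 0}]'

```text
t: 10.32
tool_pos: [0.5454, -0.0909, 0.1474]
orientation: [-2.39, -2.033, 0.005]
force: [-13.1, 1.1, 8.5]
opening: 0.0004
```

Run:
```python
from h import *
t=cams.read_camera("top");w=cams.read_camera("wrist");s=cams.read_camera("scene")
save(w,"w4");save(s,"s4")
for n,z in dict(pivot=.142,strap_slot=.142,strap_edge=.148,cam_pin=.156).items():
  for k,p in (("w",w),("t",t),("s",s)):
    for q in cams.pinpoint(p,n)[:1]:
        X=onz(p,q["xy"],z);print(n,k,round(q["score"],2),np.round(X,3),np.degrees(np.arctan2(X[1]+.010,X[0]-.587)))
```

```text
pivot w 0.77 [ 0.588 -0.012  0.142] -45.81540387893159
pivot t 0.59 [ 0.587 -0.013  0.142] -88.08771140092722
pivot s 0.61 [ 0.587 -0.007  0.142] 91.80426664762928
strap_slot t 0.75 [ 0.566 -0.171  0.142] -97.52991208762151
strap_slot s 0.58 [ 0.544 -0.174  0.142] -104.53819671258366
strap_edge w 0.75 [ 0.56  -0.089  0.148] -109.21965703215147
strap_edge t 0.68 [ 0.537 -0.238  0.148] -102.3005329287731
strap_edge s 0.91 [ 0.554 -0.093  0.148] -111.78860608783798
cam_pin t 0.65 [ 0.556 -0.171  0.156] -100.91924415069509
cam_pin s 0.89 [ 0.556 -0.175  0.156] -100.65231717617924
```

View pics/w4.png

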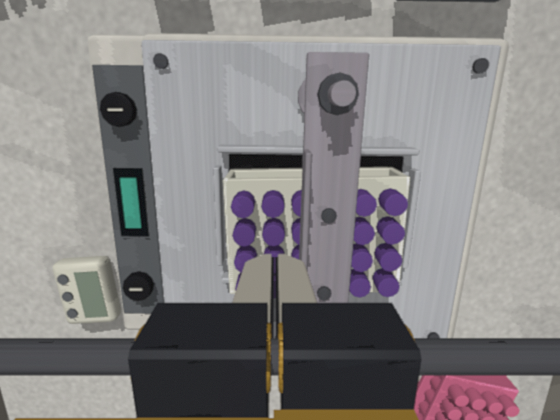

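Request:
step_arm --deltas '[{"offset": [0,-1.0,0],"roll": 0},{"offset": [0,-1.2,0],"roll": 0},{"offset": [0,0,-4.4],"roll": 0},{"offset": [0,0,-4.4],"roll": 0},{"offset": [0,2.3,0],"roll": 0},{"offset": [-2.5,2.4,0],"roll": 0},{"offset": [-2.5,0,0],"roll": 0},{"offset": [0,0,0],"roll": 0}]'

```text
t: 12.08
tool_pos: [0.5638, -0.1458, 0.2354]
orientation: [2.395, 2.033, -0.0]
force: [0.0, 0.2, -0.0]
opening: 0.0007
```

Run:
```python
from h import *
t=cams.read_camera("top");w=cams.read_camera("wrist");s=cams.read_camera("scene")
im=np.vstack([cv2.resize(s["pixels"][160:310,150:350],None,fx=2,fy=2,interpolation=3),cv2.resize(t["pixels"][120:270,240:440],None,fx=2,fy=2,interpolation=3)])
cv2.imwrite("pics/c5.png",im[:,:,::-1])
print(robot.read_state()["tool_pos"])
for n,z in dict(pivot=.142,strap_slot=.142,strap_edge=.148,cam_pin=.156,lever_grip=.216).items():
  for k,p in (("w",w),("t",t),("s",s)):
    for q in cams.pinpoint(p,n)[:1]:
        X=onz(p,q["xy"],z);print(n,k,round(q["score"],2),np.round(X,3),np.degrees(np.arctan2(X[1]+.010,X[0]-.587)))
```

```text
[ 0.56401577 -0.14394622  0.23571328]
pivot w 0.65 [ 0.59  -0.012  0.142] -42.81292950360909
pivot t 0.82 [ 0.59  -0.003  0.142] 68.32599221779502
pivot s 0.58 [ 0.596 -0.016  0.142] -32.195644436144576
strap_slot w 0.74 [ 0.56  -0.172  0.142] -99.33623546029143
strap_slot t 0.78 [ 0.563 -0.174  0.142] -98.39075785748341
strap_slot s 0.72 [ 0.541 -0.166  0.142] -106.47775144736319
strap_edge w 0.96 [ 0.56  -0.092  0.148] -108.42521825839309
strap_edge t 0.58 [ 0.56  -0.092  0.148] -108.1683911686099
strap_edge s 0.66 [ 0.549 -0.085  0.148] -116.66133816045416
cam_pin w 0.98 [ 0.561 -0.173  0.156] -98.89049679423495
cam_pin t 0.57 [ 0.56  -0.171  0.156] -99.40622055824241
cam_pin s 0.95 [ 0.558 -0.171  0.156] -100.30499726616141
lever_grip w 0.57 [ 0.559 -0.179  0.216] -99.50308241465144
lever_grip t 0.63 [ 0.563 -0.176  0.216] -98.30250788709414
lever_grip s 0.58 [ 0.549 -0.184  0.216] -102.46075199020136
```

View pics/c5.png

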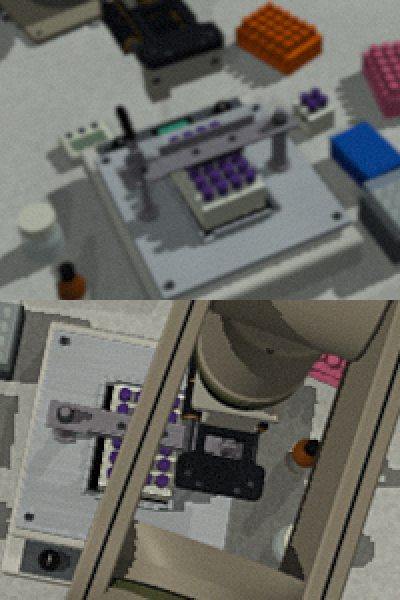

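Request:
step_arm --deltas '[{"offset": [0,0,2.0],"roll": 0},{"offset": [-1.2,0,0],"roll": 0},{"offset": [-0.9,0,0],"roll": 0},{"offset": [0,0,0],"roll": 0}]'

```text
t: 13.48
tool_pos: [0.5607, -0.1664, 0.2159]
orientation: [2.394, 2.033, 0.0]
force: [-1.0, 0.3, -0.3]
opening: 0.0006
```

Request:
step_arm --deltas '[{"offset": [-0.6,0,0.05],"roll": 0},{"offset": [-0.6,0,0.05],"roll": 0},{"offset": [-0.57,0,0.18],"roll": 0},{"offset": [-0.58,0,0.19],"roll": 0},{"offset": [-0.52,0,0.3],"roll": 0},{"offset": [-0.52,0,0.3],"roll": 0},{"offset": [0,0,0],"roll": 0}]'

```text
t: 14.35
tool_pos: [0.5552, -0.1994, 0.2045]
orientation: [2.394, 2.035, -0.001]
force: [-0.1, 0.5, 0.7]
opening: 0.0003
```

Request:
step_arm --deltas '[{"offset": [-0.45,0,0.4],"roll": 0},{"offset": [-0.46,0,0.4],"roll": 0},{"offset": [-0.37,0,0.47],"roll": 0},{"offset": [-0.36,0,0.48],"roll": 0},{"offset": [-0.27,0,0.54],"roll": 0},{"offset": [-0.26,0,0.54],"roll": 0},{"offset": [0,0,0],"roll": 0}]'

```text
t: 15.22
tool_pos: [0.5517, -0.2205, 0.1759]
orientation: [-2.393, -2.035, 0.001]
force: [0.6, 0.6, 0.5]
opening: 0.0006
```

Run:
```python
from h import *
s=cams.read_camera("scene")
cv2.imwrite("pics/c6.png",cv2.resize(s["pixels"][160:310,150:350],None,fx=3,fy=3,interpolation=3)[:,:,::-1])
st=robot.read_state();print(st["tool_pos"],st["force"])
for q in cams.pinpoint(s,"lever_grip")[:1]: print(q,proj(s,np.array([.56-.161*.06,-.172-.987*.06,.16])))
```

```text
[ 0.55172228 -0.22043928  0.1762119 ] [ 0.44675744  0.68464935 -0.07685587]
{'xy': [190.6, 243.6], 'score': 0.72} [193.37516034 250.58175938]
```

View pics/c6.png

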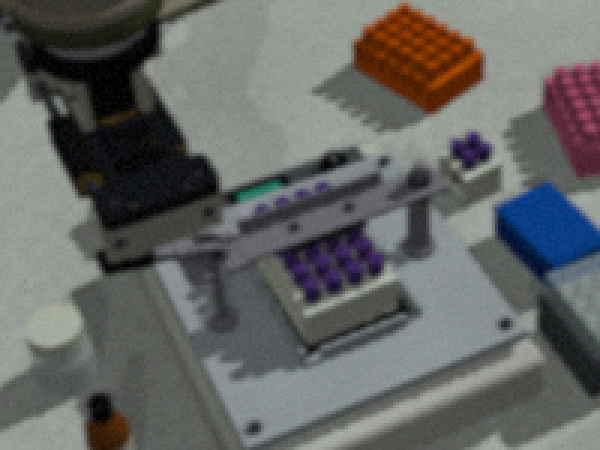

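The lever is almost level under the fingers, at crop pixel (125,262). I'll press down until it reaches the stop.

Request:
step_arm --deltas '[{"offset": [-0.12,0,0.45],"roll": 0},{"offset": [-0.12,0,0.4],"roll": 0},{"offset": [0,0,0.2],"roll": 0},{"offset": [0,0,0],"roll": 0}]'

```text
t: 15.82
tool_pos: [0.5514, -0.2226, 0.166]
orientation: [-2.393, -2.035, 0.0]
force: [-0.0, -0.1, 0.3]
opening: 0.0004
```

Request:
step_arm --deltas '[{"offset": [0,0,0.15],"roll": 0},{"offset": [0,0,0],"roll": 0}]'

```text
t: 16.08
tool_pos: [0.5514, -0.2226, 0.1646]
orientation: [-2.393, -2.035, 0.0]
force: [-0.2, -0.9, 1.0]
opening: 0.0007
```

Request:
step_arm --deltas '[{"offset": [0,0,0.1],"roll": 0},{"offset": [0,0,0],"roll": 0}]'

```text
t: 16.32
tool_pos: [0.5515, -0.2227, 0.1643]
orientation: [2.393, 2.035, -0.0]
force: [-2.3, -0.4, 5.6]
opening: 0.0006
```

Request:
step_arm --deltas '[{"offset": [0,0,0.1],"roll": 0},{"offset": [0,0,0],"roll": 0},{"offset": [0,0,0],"roll": 0}]'

```text
t: 16.7
tool_pos: [0.5516, -0.2227, 0.1641]
orientation: [2.393, 2.035, 0.0]
force: [-4.2, 0.5, 10.9]
opening: 0.0005
```

Request:
step_arm --deltas '[{"offset": [0,0,-3],"roll": 0},{"offset": [0,0,-5],"roll": 0},{"offset": [0,0,-5],"roll": 0},{"offset": [0,-5,0],"roll": 0},{"offset": [0,-5,0],"roll": 0},{"offset": [0,-5,0],"roll": 0},{"offset": [0,0,0],"roll": 0}]'

```text
t: 17.58
tool_pos: [0.4012, -0.1977, 0.2924]
orientation: [-2.394, -2.034, -0.0]
force: [0.9, -0.3, 0.1]
opening: 0.0006
```

Run:
```python
from h import *
s=cams.read_camera("scene");w=cams.read_camera("wrist");t=cams.read_camera("top")
cv2.imwrite("pics/c7.png",np.vstack([cv2.resize(s["pixels"][170:300,150:350],(560,364),interpolation=3),cv2.resize(w["pixels"],(315,236),interpolation=3).copy() if 0 else cv2.copyMakeBorder(cv2.resize(w["pixels"],(315,236)),0,0,0,245,0)])[:,:,::-1])
st=robot.read_state();print(st["t"],st["tool_pos"],st["force"])
for n,z in dict(strap_edge=.148,lever_grip=.159,cam_pin=.156,rack=.076).items():
  o=[]
  for k,p in (("w",w),("t",t),("s",s)):
    for q in cams.pinpoint(p,n)[:1]: print(n,k,round(q["score"],2),np.round(onz(p,q["xy"],z),3)); o.append((p,q["xy"]))
  if len(o)>1: print("  tri",tri(o).round(3))
```

```text
17.725 [ 0.40401861 -0.1985367   0.29280563] [ 0.30853389  0.38043816 -0.05270384]
strap_edge w 0.77 [ 0.558 -0.093  0.148]
strap_edge s 0.78 [ 0.55  -0.086  0.148]
  tri [ 0.555 -0.091  0.154]
lever_grip w 0.67 [ 0.546 -0.23   0.159]
lever_grip t 0.59 [ 0.556 -0.231  0.159]
lever_grip s 0.69 [ 0.542 -0.232  0.159]
  tri [ 0.55  -0.231  0.164]
cam_pin w 0.8 [ 0.558 -0.172  0.156]
cam_pin t 0.6 [ 0.559 -0.175  0.156]
cam_pin s 0.68 [ 0.56  -0.171  0.156]
  tri [ 0.559 -0.173  0.156]
rack w 0.85 [ 0.652 -0.308  0.076]
rack t 0.97 [ 0.57  -0.09   0.076]
rack s 0.75 [0.406 0.12  0.076]
  tri [ 0.544 -0.086  0.282]
```

View pics/c7.png

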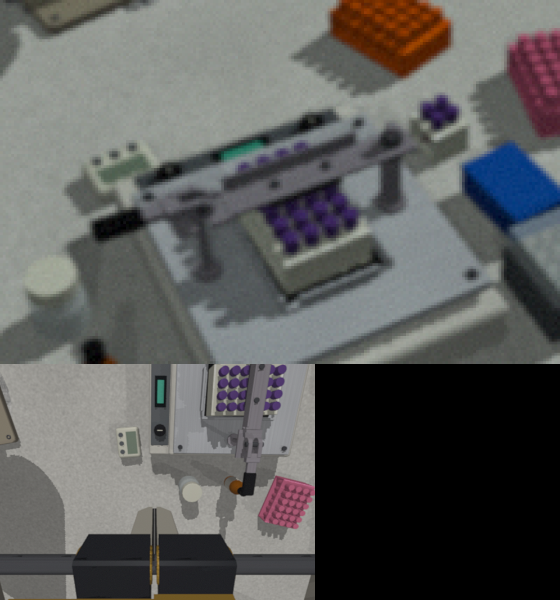

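The lever is level at crop pixel (118,222), the strap is home over the rack with its slot around the stud, and the arm is clear of everything.

```bash
python3 -c "
from plant import robot
print(robot.close_job())"
```

```text
the job is handed in; nothing more can be done
None
```

The rack is clamped: the strap is fully home over it, and the cam lever is all the way down. I handed the job in about 18 s into the 51 s limit.

**How it was done:** With closed fingers I pushed the strap's upturned edge round about 1.04 rad. It hit its hard stop, where the force rose to about 13 N with no further motion. I then pushed the lever over along an arc and pressed it down onto its stop, with 11 N at z = 0.164 m, the height expected for the locked position. Then I lifted clear.

**Last checks:**
- **Strap:** Before I moved the lever, its direction matched the pivot-to-stud line to within about 1°. The final wrist-camera reading of its edge agreed.
- **Lever:** The grip was measured at z ≈ 0.16 m, about 60 mm out from the pin, so the lever is level.
- **Rack and bench:** The rack sits between its rails, and in the last pictures the other things look undisturbed. I checked these by eye and did not measure displacements.
- **Contact:** The arm was clear of everything, with force readings near zero.

**Readings that disagreed:** The scene camera placed the strap edge about 10 mm away from where the wrist camera did. Two of the three final rack detections were look-alikes, so I ignored them. The top camera's rack reading was plausible.

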